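Snap the food tub's lid shut

ROBOT

A 6-joint arm with a two-finger parallel gripper is mounted at the origin on the work surface. World frame = base frame: x ahead of the robot, y to its left, z up, the work surface at z = 0. Lengths are in m, angles in rad, forces in N, time in s.
With the tool pointing down it reaches from about 0.275 to 1 m from the base axis. Payload 8.4 kg.
Tool frame: the origin (TCP) lies on the centre line of the jaws, within the pads' length; the fingertips stand 17 mm ahead of it and the grasp point (between the pads) lies 2 mm behind it (bot.tcp_to_tips is the y of the fingertips in the tool frame, in m); y points along the fingers, z is the direction in which the jaws open and shut, and the axes are right-handed (so a half turn about y gives the same grasp; the last joint's range is limited). The gripper opens to 85 mm and grips with 20 to 120 N. Pads are 22 mm wide; open, the fingers measure 114 mm over their backs; the gripper's body (76 mm by 85 mm) begins 54 mm behind the grasp point. The pads swing forward as they close: fully open they stand 13 mm farther back than shut.
Start: joints at [1.143, 0.353, 1.633, -0, 1.155, -0.002], TCP at [0.258, 0.569, 0.225] pointing down, gripper open.
Joint ranges: [-2.63, 2.63], [-0.92, 2.1], [0.06, 2.66], [-1.3, 4.44], [0, 2.69], [-3.02, 3.02]. Speed limits (rad/s): [2.22, 2.22, 2.79, 3.14, 3.14, 3.14].

INTERFACE

Orientations are given as a unit quaternion [x, y, z, w].
In Python, from workcell import bot, hand, kinematics, get_obs, vision, hand_in gives the robot as it stands. The module is installed in compiled form; this text tells all that it offers. Calls block until the motion is done:
- bot.reach(position, orientation): joint-space move of the TCP to a pose.
- bot.servo_line(position, ori=None, velocity=0.15): straight line of the TCP; ori=None keeps the orientation; velocity is the mean speed in m/s.
- bot.goto_joints(angles): joint-space move.
- hand.move_gripper(opening, strength=None): finger opening in m; strength is the grip in N (None keeps the last); returns when the fingers have stopped.
- bot.dwell(seconds).
- kinematics.solve_ik(position, orientation): joint angles nearest the present ones, or None.
- get_obs(): the state.
- vision.read_camera(name): name is "scene" or "top" or "wrist"; returns a dict with "frame" (400x640x3 uint8, red, green, blue), "intrinsics" (3x3 intrinsics, pixels), "dist" ([k1, k2, p1, p2, k3] as OpenCV has them; the pictures are not rectified), "view" (4x4, takes a point from world to camera coordinates). Camera axes: x right, y down, z forward; pixel columns grow to the right and rows downward; lengths in m; the calibration is good to about 2 mm. A picture is of the moment at which its call begins. There is no depth.
A pose or a line that the arm cannot do raises bot.IKError and nothing moves.
- hand_in(): hands the job in, once; it reports no verdict.
The state is a dict: "time_s": time; "joint_pos": joint angles; "joint_vel": joint speeds; "joint_efforts": joint torques, N m; "position": TCP position; "orientation": TCP orientation; "wrist_force": force on the tool from outside, world axes, zero at the start; "ft_torque": the same for the moment, N m; "gripper_width": finger opening in m.
Only numpy, scipy, OpenCV 4.12 (cv2) and the standard library are available. Lean on these libraries where they do the work, as an engineer would, in place of code of your own. Each camera call takes 0.05 s, during which the arm holds its last target.

TASK

The lid lies on the round food tub, but its red rim is not clipped down all the way round: press around the rim, section by section, until all six sections have clicked shut, then take the hand away. Only press: do not lift the tub, leave it standing about where it is on its board, and leave the mugs, jar, bowl and spoon alone.

Things in the scene. Friction and masses are not known exactly. Their poses are not given: they have to be found in the camera images.
- tub: loose round food tub, 0.85 kg, white, flowered, blue rim 184 mm across, standing on the board. Origin: centre of its underside, z up. On it lies a snap-fit lid: a white middle panel (68 mm radius, up to 92 mm above the origin) with a knob, and around it a red ring (70 to 97 mm from the axis) of six separate sections; section i is centred 60*i degrees anticlockwise from the tub's +x axis.
- lid_knob (a point): top of the blue knob in the middle of the lid (32 mm across), 115 mm above the tub's underside; part of tub and lid, not to be gripped.
- board: fixed wooden board 300 x 500 x 18 mm, origin at the centre of its underside; it carries tub, lidded mug, jar and dip bowl.
- section0 (a joint): travel of lid section 0 (56 degrees of the ring) in m, straight down the tub's axis: 0 = sprung up, 0.008 = clicked shut. It resists with 8 N at the top, less and less down to 5 mm, where it may stick (+-1 mm); past that it snaps by itself to the stop at 8 mm and stays. A few sections may start shut or stuck half-way.
- section0_top (a point): middle of the flat red top face of section 0 (27 mm wide, 82 mm along the rim), small white dot, where to press: 83.5 mm from the tub's axis, 102 mm above its underside when up, 94 mm when shut; moves with the section. When it is up, the tub's blue rim shows in the gap under its edge; when shut the blue is hidden.
- section1 (a joint): travel of lid section 1 (56 degrees of the ring) in m, straight down the tub's axis: 0 = sprung up, 0.008 = clicked shut. It resists with 8 N at the top, less and less down to 5 mm, where it may stick (+-1 mm); past that it snaps by itself to the stop at 8 mm and stays. A few sections may start shut or stuck half-way.
- section1_top (a point): middle of the flat red top face of section 1 (27 mm wide, 82 mm along the rim), small white dot, where to press: 83.5 mm from the tub's axis, 102 mm above its underside when up, 94 mm when shut; moves with the section. When it is up, the tub's blue rim shows in the gap under its edge; when shut the blue is hidden.
- section2 (a joint): travel of lid section 2 (56 degrees of the ring) in m, straight down the tub's axis: 0 = sprung up, 0.008 = clicked shut. It resists with 8 N at the top, less and less down to 5 mm, where it may stick (+-1 mm); past that it snaps by itself to the stop at 8 mm and stays. A few sections may start shut or stuck half-way.
- section2_top (a point): middle of the flat red top face of section 2 (27 mm wide, 82 mm along the rim), small white dot, where to press: 83.5 mm from the tub's axis, 102 mm above its underside when up, 94 mm when shut; moves with the section. When it is up, the tub's blue rim shows in the gap under its edge; when shut the blue is hidden.
- section3 (a joint): travel of lid section 3 (56 degrees of the ring) in m, straight down the tub's axis: 0 = sprung up, 0.008 = clicked shut. It resists with 8 N at the top, less and less down to 5 mm, where it may stick (+-1 mm); past that it snaps by itself to the stop at 8 mm and stays. A few sections may start shut or stuck half-way.
- section3_top (a point): middle of the flat red top face of section 3 (27 mm wide, 82 mm along the rim), small white dot, where to press: 83.5 mm from the tub's axis, 102 mm above its underside when up, 94 mm when shut; moves with the section. When it is up, the tub's blue rim shows in the gap under its edge; when shut the blue is hidden.
- section4 (a joint): travel of lid section 4 (56 degrees of the ring) in m, straight down the tub's axis: 0 = sprung up, 0.008 = clicked shut. It resists with 8 N at the top, less and less down to 5 mm, where it may stick (+-1 mm); past that it snaps by itself to the stop at 8 mm and stays. A few sections may start shut or stuck half-way.
- section4_top (a point): middle of the flat red top face of section 4 (27 mm wide, 82 mm along the rim), small white dot, where to press: 83.5 mm from the tub's axis, 102 mm above its underside when up, 94 mm when shut; moves with the section. When it is up, the tub's blue rim shows in the gap under its edge; when shut the blue is hidden.
- section5 (a joint): travel of lid section 5 (56 degrees of the ring) in m, straight down the tub's axis: 0 = sprung up, 0.008 = clicked shut. It resists with 8 N at the top, less and less down to 5 mm, where it may stick (+-1 mm); past that it snaps by itself to the stop at 8 mm and stays. A few sections may start shut or stuck half-way.
- section5_top (a point): middle of the flat red top face of section 5 (27 mm wide, 82 mm along the rim), small white dot, where to press: 83.5 mm from the tub's axis, 102 mm above its underside when up, 94 mm when shut; moves with the section. When it is up, the tub's blue rim shows in the gap under its edge; when shut the blue is hidden.
- mug_lidded: loose white enamel mug 84 mm across with red lid and blue knob, 119 mm high in all; origin at the centre of its underside; a bystander.
- sauce_jar: loose amber jar 60 mm across, 85 mm high, red cap; origin at the centre of its underside; a bystander.
- dip_bowl: loose blue bowl 92 mm across, 40 mm high; origin at the centre of its underside; a bystander.
- mug_side: loose white enamel mug 100 mm across with red lid and knob, 134 mm high in all; origin at the centre of its underside; a bystander.
- mug_open: loose open white enamel mug 94 mm across, 90 mm high; origin at the centre of its underside; a bystander.
- spoon: loose metal spoon 200 mm long, lying flat; a bystander.

How it is judged:
At the end, for the whole second after the job is handed in: All six lid sections are clicked down (at least 6.5 of their 8 mm); the tub stands upright and still on the board within 40 mm of where it was; every mug, jar, bowl and the spoon is within 25 mm of its start (value of joint each of section0, section1, section2, section3, section4, section5 above 0.0065 m and distance of tub from where it was at the start of the episode below 0.04 m and height (world z) of tub below 0.03 m and angle between tub's own z axis and vertical below 0.05 rad and linear speed of tub below 0.02 m/s and distance of each of mug_lidded, sauce_jar, dip_bowl, mug_side, mug_open, spoon from where it was at the start of the episode below 0.025 m); the robot touches nothing.
It fails at once if the tub is lifted off the board (height (world z) of tub above 0.03 m).
It fails at once if the tub is shoved more than 40 mm (distance of tub from where it was at the start of the episode above 0.04 m).
It fails at once if the tub is tipped (angle between tub's own z axis and vertical above 0.15 rad).
It fails at once if a mug, the jar, the bowl or the spoon is moved more than 25 mm (distance of any of mug_lidded, sauce_jar, dip_bowl, mug_side, mug_open, spoon from where it was at the start of the episode above 0.025 m).
It also fails if it takes over 56 s, if anything falls off the work surface, if the arm or the gripper's body presses on something with over 40 N, if the wrist force passes 120 N, or if a joint passes its speed limit or range.

## Working session

There is one attempt and no reset: what is moved stays moved. The work goes in short steps, each a Python script; the robot and the scene stay as the last script left them, time stands still between calls to the robot, and variables do not carry over. Pictures are saved under pics/ and viewed, and the job is handed in when it is done.

```bash
mkdir -p pics; python3 - <<'E'
from workcell import bot, hand, kinematics, get_obs, vision
import cv2
o=get_obs();print(o)
for n in["scene","top","wrist"]:
    r=vision.read_camera(n);cv2.imwrite(f"pics/{n}0.png",r["frame"][:,:,::-1]);print(n,r["intrinsics"],r["dist"],r["view"])
print(bot.tcp_to_tips)
E
```

```text
{'time_s': 0.0, 'joint_pos': array([ 1.14259087e+00,  3.53652073e-01,  1.63413998e+00,  2.64338074e-05,
        1.15521937e+00, -2.34994490e-03]), 'joint_vel': array([ 0.00175788, -0.00152552, -0.00119877, -0.00030742,  0.00206854,
       -0.0003129 ]), 'joint_efforts': array([ 2.92840123e-03, -6.05245614e+01, -3.42076600e+01,  2.74258873e-04,
        9.23670188e-03,  1.93565526e-06]), 'position': array([0.25794579, 0.56874458, 0.22455675]), 'orientation': array([ 0.691625  , -0.14954669,  0.14931568, -0.69064859]), 'wrist_force': array([-0.43753128, -0.1103621 , -0.34076857]), 'ft_torque': array([-0.01360003,  0.06125006,  0.05418982]), 'gripper_width': 0.08526530956086682}
scene [[393.21566325   0.         326.17633259]
 [  0.         393.21566325 207.02582423]
 [  0.           0.           1.        ]] [-0.02327766  0.          0.          0.          0.        ] [[-7.46193615e-02  9.97212008e-01 -4.03194202e-04  3.74736056e-02]
 [ 8.33144430e-01  6.21203187e-02 -5.49555662e-01 -3.96674229e-01]
 [-5.47998458e-01 -4.13434116e-02 -8.35457008e-01  1.73631364e+00]
 [ 0.00000000e+00  0.00000000e+00  0.00000000e+00  1.00000000e+00]]
top [[382.93268484   0.         312.04980098]
 [  0.         382.93268484 203.59311235]
 [  0.           0.           1.        ]] [0.00448293 0.         0.         0.         0.        ] [[ 0.00341401 -0.99999144 -0.00233966  0.01249308]
 [-0.98833954 -0.00301804 -0.15223617  0.52945517]
 [ 0.15222781  0.00283212 -0.98834138  1.13916042]
 [ 0.          0.          0.          1.        ]]
wrist [[350.84994301   0.         321.74677923]
 [  0.         350.84994301 199.5355524 ]
 [  0.           0.           1.        ]] [-0.02432141  0.          0.          0.          0.        ] [[ 0.41316494  0.91065525 -0.00132073 -0.62371074]
 [ 0.86520246 -0.39208967  0.31255462 -0.04027645]
 [ 0.28411166 -0.13027931 -0.94989887  0.38151558]
 [ 0.          0.          0.          1.        ]]
0.017
```

View pics/scene0.png

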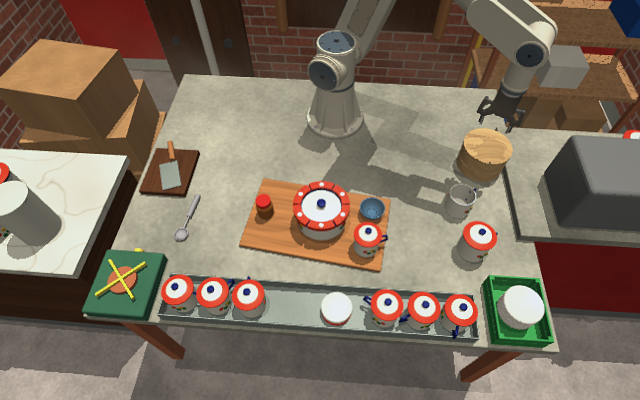

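View pics/top0.png

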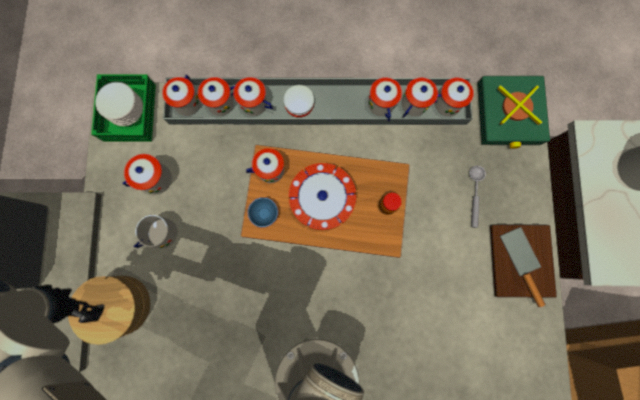

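View pics/wrist0.png

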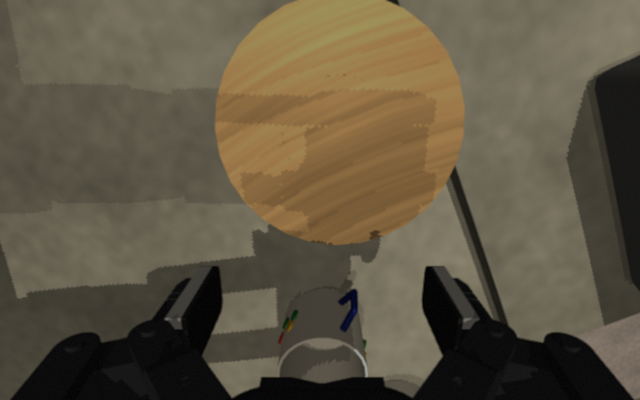

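The scene view shows the tub with its knob near (321,204), and the top view shows it near (322,196). The lidded mug, bowl and jar stand close beside it. I'll zoom in on the lid.

```bash
python3 - <<'E'
import cv2,numpy as np
a=cv2.imread("pics/top0.png")[155:240,270:375];b=cv2.imread("pics/scene0.png")[170:250,270:375]
cv2.imwrite("pics/z0.png",cv2.resize(a,None,fx=7,fy=7,interpolation=cv2.INTER_CUBIC));cv2.imwrite("pics/z1.png",cv2.resize(b,None,fx=7,fy=7,interpolation=cv2.INTER_CUBIC))
E
```

```text
(no output)
```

View pics/z0.png

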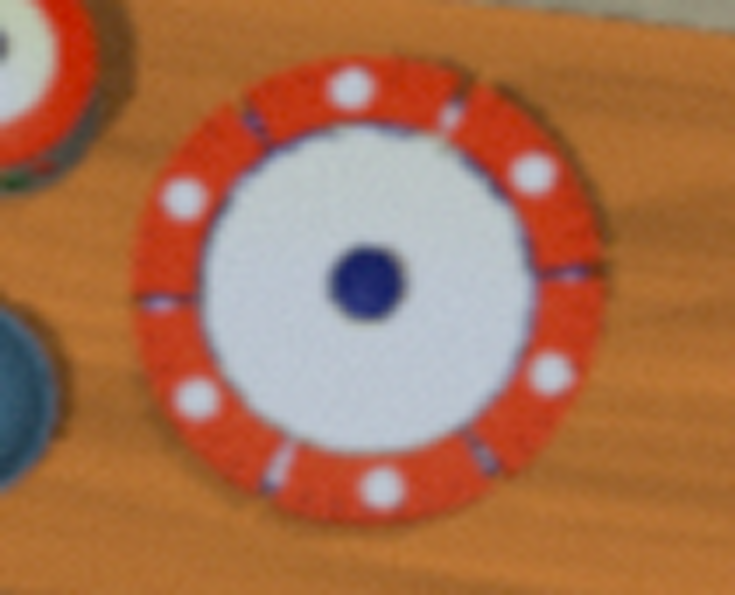

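View pics/z1.png

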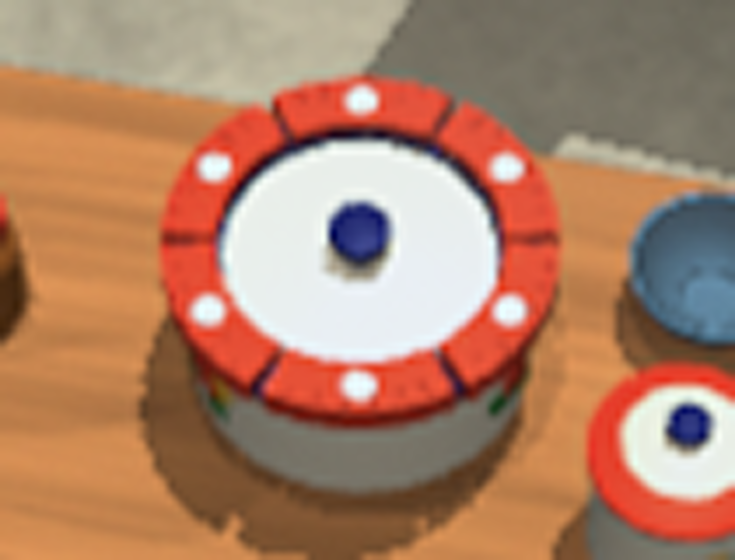

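```bash
cat > h.py <<'E'
import cv2,numpy as np
from scipy import ndimage
def dots(im,box):
    x0,y0,x1,y1=box; c=im[y0:y1,x0:x1].astype(int)
    c=cv2.resize(c.astype(np.uint8),None,fx=6,fy=6,interpolation=cv2.INTER_CUBIC)
    m=(c.min(2)>135).astype(np.uint8)
    n,l,s,ce=cv2.connectedComponentsWithStats(m)
    out=[]
    for i in range(1,n):
        if 250<s[i,4]<3000 and max(s[i,2],s[i,3])<1.6*min(s[i,2],s[i,3]):
            out.append(((ce[i]+.5)/6-.5+[x0,y0]).tolist()+[int(s[i,4])])
    return np.array(out)
def ray(r,px):
    p=cv2.undistortPoints(np.array([[px]],float),r["intrinsics"],r["dist"])[0,0]
    R=r["view"][:3,:3];t=r["view"][:3,3]
    return -R.T@t, R.T@np.array([p[0],p[1],1])
def onplane(r,px,z):
    c,d=ray(r,px);return c+d*(z-c[2])/d[2]
def tri(ra,pa,rb,pb):
    c1,d1=ray(ra,pa);c2,d2=ray(rb,pb)
    A=np.stack([d1,-d2],1);s=np.linalg.lstsq(A,c2-c1,rcond=None)[0]
    p,q=c1+s[0]*d1,c2+s[1]*d2
    return (p+q)/2,np.linalg.norm(p-q)
E
cat > measure.py <<'E'
from workcell import get_obs, vision
from h import *
T=vision.read_camera("top");S=vision.read_camera("scene")
dt=dots(T["frame"],(270,155,375,240));ds=dots(S["frame"],(285,170,355,240))
print(dt.round(1),ds.round(1))
a=np.array([onplane(T,p[:2],.118) for p in dt]);b=np.array([onplane(S,p[:2],.118) for p in ds])
for p,q in zip(dt,a):
    j=np.argmin(np.linalg.norm(b-q,axis=1));X,g=tri(T,p[:2],S,ds[j,:2]);print(q.round(4),b[j].round(4),X.round(4),g.round(4))
print(a.mean(0),b.mean(0))
# wrist-free knob check
for r,box in((T,(300,180,345,212)),(S,(308,190,335,215))):
    x0,y0,x1,y1=box;c=r["frame"][y0:y1,x0:x1].astype(int)
    m=(c[...,2]>c[...,0]+40)&(c[...,0]<90);l,n=ndimage.label(m)
    k=max(range(1,n+1),key=lambda i:(l==i).sum());v,u=np.argwhere(l==k).mean(0);print("knob",u+x0,v+y0,onplane(r,(u+x0,v+y0),.130))
E
python3 measure.py
```

```text
[[319.8 167.2 817. ]
 [345.7 179.4 798. ]
 [295.8 183.  821. ]
 [348.2 207.9 836. ]
 [297.7 211.5 854. ]
 [324.1 224.3 878. ]] [[321.2 183.8 575. ]
 [300.2 193.4 586. ]
 [341.9 193.5 594. ]
 [299.3 213.9 670. ]
 [342.3 213.9 660. ]
 [320.8 224.6 677. ]]
[ 0.625  -0.0081  0.118 ] [ 0.6243 -0.0087  0.118 ] [ 0.6248 -0.0084  0.1189] 0.0006
[ 0.5887 -0.0834  0.118 ] [ 0.5878 -0.0841  0.118 ] [ 0.5885 -0.0837  0.1192] 0.0006
[0.5779 0.0612 0.118 ] [0.5771 0.06   0.118 ] [0.5777 0.0606 0.1191] 0.0011
[ 0.5052 -0.0898  0.118 ] [ 0.504  -0.0904  0.118 ] [ 0.505  -0.09    0.1195] 0.0005
[0.4945 0.0549 0.118 ] [0.4935 0.0541 0.118 ] [0.4944 0.0545 0.1192] 0.0008
[ 0.458  -0.0207  0.118 ] [ 0.4571 -0.0211  0.118 ] [ 0.4579 -0.0208  0.119 ] 0.0004
[ 0.54155026 -0.01432189  0.118     ] [ 0.54062124 -0.01504806  0.118     ]
knob 321.94117647058823 195.02941176470588 [ 0.54045028 -0.01419638  0.13      ]
knob 320.7647058823529 202.47058823529412 [ 0.54450319 -0.01513638  0.13      ]
```

```bash
cat > press.py <<'E'
from workcell import bot, hand, kinematics, get_obs, vision
import numpy as np
from scipy.spatial.transform import Rotation as R
C=np.array([.5413,-.0146])
def pose(phi,r=.080,tip=.112):
    d=np.array([np.cos(phi),np.sin(phi),0]);t=np.array([-d[1],d[0],0])
    y=np.array([0,0,-1.]);best=None
    for s in(1,-1):
        z=s*t;q=R.from_matrix(np.stack([np.cross(y,z),y,z],1)).as_quat()
        p=np.r_[C+r*d[:2],tip+.017];J=kinematics.solve_ik(p,q)
        if J is not None and (best is None or abs(J[5])<best[0]): best=(abs(J[5]),p,q,J)
    return best[1:]
def press(phi,start=.125,floor=.1095,stop=25,bias=None):
    p,q,J=pose(phi); up=np.array([0,0,1])
    bot.reach(p+up*(.150-.112),q)
    bot.servo_line(p+up*(start-.112),velocity=.1)
    f0=get_obs()["wrist_force"][2];z=start;log=[]
    while z>floor:
        z-=.001;bot.servo_line(p+up*(z-.112),velocity=.02)
        o=get_obs();f=o["wrist_force"][2]-f0;log.append((round(z*1e3,1),round((o["position"][2]-.017)*1e3,1),round(f,1)))
        if f>stop: break
    bot.servo_line(p+up*(.150-.112),velocity=.15)
    o=get_obs();print(round(np.degrees(phi)),"J6",J[5].round(2),"f0",f0.round(1),"t",round(o["time_s"],2),log)
E
python3 - <<'E'
from press import *
hand.move_gripper(0.0,40)
phi=np.arctan2(-.0837+.0146,.5885-.5413)
phi=np.radians(5)
print([pose(phi+k*np.pi/3)[2].round(2).tolist() for k in range(6)])
p,q,J=pose(phi)
bot.reach([.45,.25,.30],q); 
print(get_obs()["time_s"],get_obs()["gripper_width"])
press(phi)
T=vision.read_camera("top");S=vision.read_camera("scene");W=vision.read_camera("wrist")
import cv2
for n,r in zip("tsw",(T,S,W)): cv2.imwrite(f"pics/p1{n}.png",r["frame"][:,:,::-1])
E
```

```text
[[-0.01, 0.45, 1.72, -0.0, 0.97, 1.47], [0.1, 0.39, 1.82, -0.0, 0.93, 0.53], [0.1, 0.28, 1.99, -0.0, 0.87, -0.51], [-0.05, 0.23, 2.06, -0.0, 0.85, 1.43], [-0.17, 0.3, 1.95, -0.0, 0.88, 0.26], [-0.14, 0.41, 1.79, -0.0, 0.94, -0.75]]
2.75 0.00011336317627298466
5 J6 1.47 f0 0.1 t 8.85 [(124.0, np.float64(124.5), np.float64(0.0)), (123.0, np.float64(123.1), np.float64(0.0)), (122.0, np.float64(121.9), np.float64(-0.2)), (121.0, np.float64(120.9), np.float64(-0.6)), (120.0, np.float64(119.9), np.float64(1.0)), (119.0, np.float64(118.9), np.float64(0.1)), (118.0, np.float64(117.9), np.float64(-0.1)), (117.0, np.float64(116.9), np.float64(0.1)), (116.0, np.float64(115.9), np.float64(-1.0)), (115.0, np.float64(114.9), np.float64(0.2)), (114.0, np.float64(113.9), np.float64(0.4)), (113.0, np.float64(112.9), np.float64(0.2)), (112.0, np.float64(111.9), np.float64(0.5)), (111.0, np.float64(110.9), np.float64(0.1)), (110.0, np.float64(109.9), np.float64(-0.1)), (109.0, np.float64(108.9), np.float64(-0.6))]
```

View pics/p1w.png

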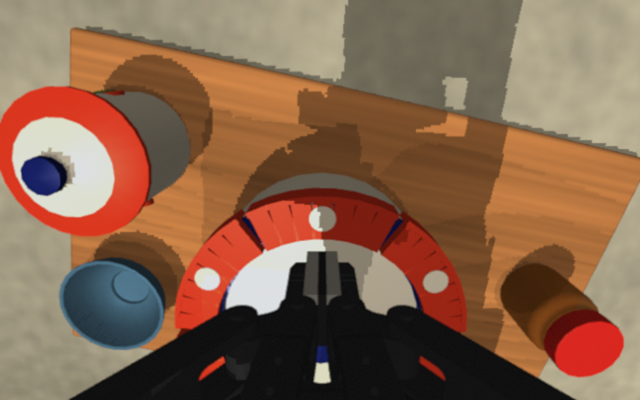

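View pics/p1s.png

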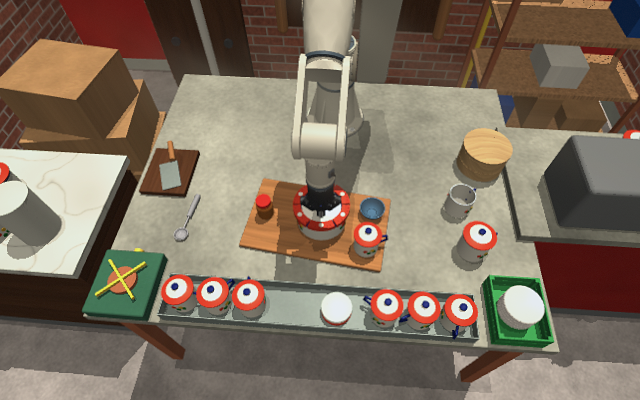

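The wrist view shows the closed fingertips near (322,255), apparently short of the far section's dot at (322,217). I'll check this against the calibration.

```bash
python3 - <<'E'
from workcell import bot,get_obs,vision
from h import *
o=get_obs();print(o["position"],o["orientation"])
for n in("wrist","scene","top"):
    W=vision.read_camera(n);V=W["view"]
    print(n,"cam",-V[:3,:3].T@V[:3,3])
    pr=lambda P:cv2.projectPoints(np.array([P],float),cv2.Rodrigues(V[:3,:3])[0],V[:3,3],W["intrinsics"],W["dist"])[0].ravel().round(1)
    for dz in(0,-.01,-.017,-.03):print(dz,pr(o["position"]+[0,0,dz]))
    print("dot",pr([.6248,-.0084,.119]),"dotshut",pr([.6248,-.0084,.112]))
S=vision.read_camera("scene")["frame"][160:250,260:380]
cv2.imwrite("pics/p2s.png",cv2.resize(S[:,:,::-1],None,fx=6,fy=6,interpolation=cv2.INTER_CUBIC))
T=vision.read_camera("top")["frame"][150:250,260:380]
cv2.imwrite("pics/p2t.png",cv2.resize(T[:,:,::-1],None,fx=5,fy=5,interpolation=cv2.INTER_CUBIC))
E
```

```text
[ 0.62021638 -0.00760553  0.16579465] [-0.03149415  0.70646724 -0.70639868  0.03021689]
wrist cam [ 0.69964015 -0.00084843  0.31520056]
0 [321.4 259.8]
-0.01 [321.4 250.4]
-0.017 [321.4 244.3]
-0.03 [321.5 234.1]
dot [323.5 215.8] dotshut [323.4 211.7]
scene cam [1.28478038 0.05905753 1.23263594]
0 [321.  215.9]
-0.01 [321.1 217.6]
-0.017 [321.1 218.7]
-0.03 [321.1 220.8]
dot [320.8 224.6] dotshut [320.9 225.7]
top cam [0.34982694 0.01086466 1.20651083]
0 [319.9 164.7]
-0.01 [319.8 165.6]
-0.017 [319.8 166.2]
-0.03 [319.7 167.3]
dot [319.9 167.2] dotshut [319.8 167.8]
```

View pics/p2s.png

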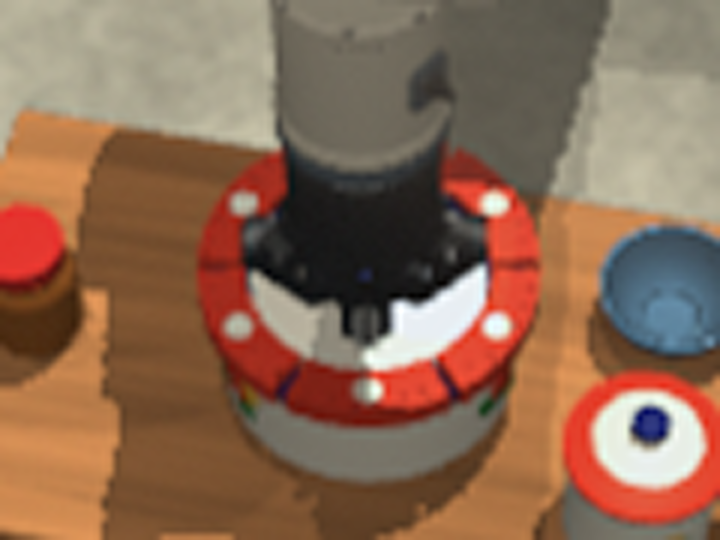

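View pics/p2t.png

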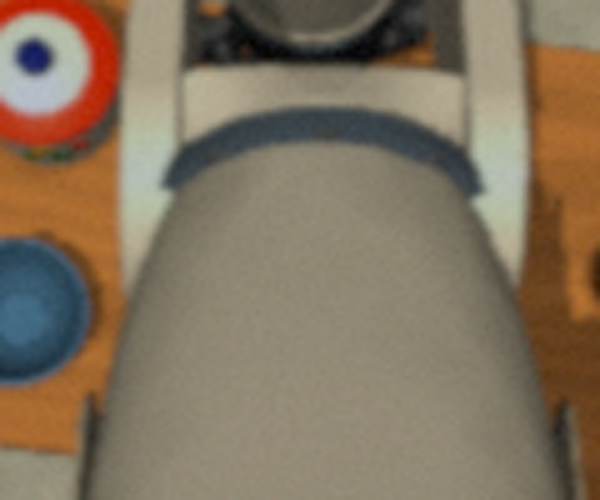

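```bash
python3 - <<'E'
from press import *
press(np.radians(5),start=.110,floor=.094,stop=20)
from h import *
S=vision.read_camera("scene")["frame"][160:250,260:380]
cv2.imwrite("pics/p3s.png",cv2.resize(S[:,:,::-1],None,fx=6,fy=6,interpolation=cv2.INTER_CUBIC))
E
```

```text
5 J6 1.47 f0 0.7 t 14.57 [(109.0, np.float64(109.6), np.float64(-0.5)), (108.0, np.float64(108.1), np.float64(-1.0)), (107.0, np.float64(106.9), np.float64(-0.2)), (106.0, np.float64(105.9), np.float64(-0.5)), (105.0, np.float64(104.9), np.float64(-0.9)), (104.0, np.float64(103.9), np.float64(0.1)), (103.0, np.float64(102.9), np.float64(-0.3)), (102.0, np.float64(101.9), np.float64(-0.6)), (101.0, np.float64(100.9), np.float64(-1.3)), (100.0, np.float64(99.9), np.float64(-1.0)), (99.0, np.float64(98.9), np.float64(0.2)), (98.0, np.float64(98.0), np.float64(-1.6)), (97.0, np.float64(97.3), np.float64(2.6)), (96.0, np.float64(96.6), np.float64(6.6)), (95.0, np.float64(95.4), np.float64(3.5)), (94.0, np.float64(94.1), np.float64(1.9))]
```

View pics/p3s.png

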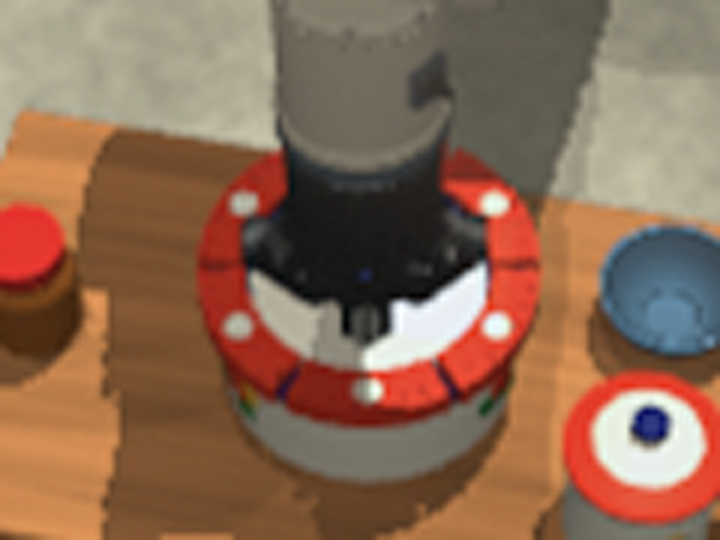

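```bash
cat >> press.py <<'E'
def press2(phi,start=.0985,floor=.086,stop=18,first=None):
    p,q,J=pose(phi); up=np.array([0,0,1]);Z=lambda z:p+up*(z-.112)
    bot.reach(Z(.122),q)
    bot.servo_line(Z(start),velocity=.12)
    f0=get_obs()["wrist_force"][2];z=start;log=[]
    while z>floor:
        z-=.001;bot.servo_line(Z(z),velocity=.02)
        o=get_obs();f=o["wrist_force"][2]-f0;log.append((float(round(z*1e3,1)),float(round((o["position"][2]-.017)*1e3,1)),float(round(f,1))))
        if f>stop: break
    bot.servo_line(Z(.122),velocity=.15)
    o=get_obs();print(round(np.degrees(phi)),"f0",f0.round(1),"t",round(o["time_s"],2),log,flush=True)
E
python3 - <<'E'
from press import *
press2(np.radians(5))
E
```

```text
5 f0 0.8 t 18.61 [(97.5, 98.0, -0.1), (96.5, 97.3, 4.3), (95.5, 96.4, 5.5), (94.5, 95.1, 3.0), (93.5, 93.4, 0.7), (92.5, 92.0, -1.3), (91.5, 91.3, -1.3), (90.5, 90.4, -1.2), (89.5, 89.4, -0.4), (88.5, 89.1, 3.6), (87.5, 88.9, 11.3), (86.5, 88.7, 18.1)]
```

Clear signature: contact at about 98, a snap near 93, and a hard stop at about 89. I'll press the other five the same way.

```bash
python3 - <<'E'
from press import *
press2(np.radians(65)); press2(np.radians(125))
E
```

```text
65 f0 -0.3 t 23.23 [(97.5, 97.7, -0.8), (96.5, 97.3, 7.2), (95.5, 96.2, 6.9), (94.5, 95.0, 4.3), (93.5, 93.4, 2.9), (92.5, 92.1, 0.5), (91.5, 91.3, 0.6), (90.5, 90.4, -0.4), (89.5, 89.4, 0.8), (88.5, 89.1, 7.7), (87.5, 88.9, 14.4), (86.5, 88.7, 22.2)]
125 f0 -0.8 t 27.7 [(97.5, 97.7, 1.5), (96.5, 97.1, 7.7), (95.5, 96.0, 6.1), (94.5, 94.8, 5.1), (93.5, 93.4, 2.9), (92.5, 92.2, 0.6), (91.5, 91.4, 0.3), (90.5, 90.4, 0.7), (89.5, 89.4, 0.7), (88.5, 89.1, 8.3), (87.5, 88.8, 19.5)]
```

```bash
python3 - <<'E'
from press import *
for a in(185,245,305): press2(np.radians(a))
p,q,J=pose(np.radians(305)); c=get_obs()["position"]
bot.servo_line(c+[0,0,.1],velocity=.25)
print(get_obs()["time_s"])
E
```

```text
185 f0 0.3 t 32.88 [(97.5, 97.8, 0.3), (96.5, 97.0, 6.6), (95.5, 95.9, 6.3), (94.5, 94.7, 3.4), (93.5, 93.4, 1.5), (92.5, 92.3, -0.6), (91.5, 91.4, -0.1), (90.5, 90.4, 0.3), (89.5, 89.4, -0.4), (88.5, 89.0, 9.7), (87.5, 88.8, 23.1)]
245 f0 -0.5 t 37.44 [(97.5, 97.8, 1.6), (96.5, 97.1, 8.6), (95.5, 96.1, 7.7), (94.5, 94.8, 3.8), (93.5, 93.4, 2.3), (92.5, 92.2, 0.7), (91.5, 91.4, 0.5), (90.5, 90.4, 0.1), (89.5, 89.4, 0.3), (88.5, 89.1, 7.7), (87.5, 88.8, 18.8)]
305 f0 -1.1 t 42.12 [(97.5, 97.8, 1.3), (96.5, 97.3, 7.7), (95.5, 96.3, 8.6), (94.5, 95.0, 6.0), (93.5, 93.4, 3.1), (92.5, 92.1, 1.4), (91.5, 91.3, 1.4), (90.5, 90.4, 1.5), (89.5, 89.4, 1.0), (88.5, 89.1, 7.1), (87.5, 88.8, 13.2), (86.5, 88.7, 21.6)]
42.675
```

Same signature on all six. I'll swing the arm aside and look.

```bash
sed -i 's/,\.118)/,.111)/g' measure.py; python3 - <<'E'
from workcell import bot,get_obs
J=get_obs()["joint_pos"].copy();J[0]+=0.95
bot.goto_joints(J);print(get_obs()["time_s"],get_obs()["position"])
E
python3 measure.py; python3 - <<'E'
from workcell import *
from workcell import vision,get_obs
import cv2
S=vision.read_camera("scene")["frame"][:,:,::-1];cv2.imwrite("pics/f_s.png",S)
cv2.imwrite("pics/f_z.png",cv2.resize(S[170:250,270:375],None,fx=7,fy=7,interpolation=cv2.INTER_CUBIC));print(get_obs()["time_s"])
E
```

```text
44.6333 [0.40743795 0.4304783  0.23866191]
[[319.8 168.  812. ]
 [345.5 180.1 893. ]
 [296.1 183.6 834. ]
 [347.9 208.4 867. ]
 [297.8 211.9 878. ]
 [324.  224.6 888. ]] [[321.1 185.2 603. ]
 [300.3 194.8 617. ]
 [341.8 194.7 667. ]
 [299.3 215.  669. ]
 [342.3 215.  692. ]
 [320.8 225.8 709. ]]
[ 0.6244 -0.0083  0.111 ] [ 0.6246 -0.0087  0.111 ] [ 0.6245 -0.0085  0.1107] 0.0004
[ 0.5883 -0.0836  0.111 ] [ 0.5879 -0.0844  0.111 ] [ 0.5882 -0.084   0.1114] 0.0008
[0.5776 0.0608 0.111 ] [0.5773 0.06   0.111 ] [0.5775 0.0604 0.1114] 0.0008
[ 0.5049 -0.0897  0.111 ] [ 0.5048 -0.0902  0.111 ] [ 0.5049 -0.0899  0.1111] 0.0005
[0.4941 0.0549 0.111 ] [0.4939 0.0541 0.111 ] [0.4941 0.0545 0.1113] 0.0008
[ 0.4578 -0.0205  0.111 ] [ 0.458  -0.0212  0.111 ] [ 0.4578 -0.0209  0.1108] 0.0007
[ 0.54116655 -0.01438246  0.111     ] [ 0.54108732 -0.0150544   0.111     ]
knob 321.94117647058823 195.02941176470588 [ 0.54045028 -0.01419638  0.13      ]
knob 320.7647058823529 202.47058823529412 [ 0.54450319 -0.01513638  0.13      ]
44.7833
```

View pics/f_s.png

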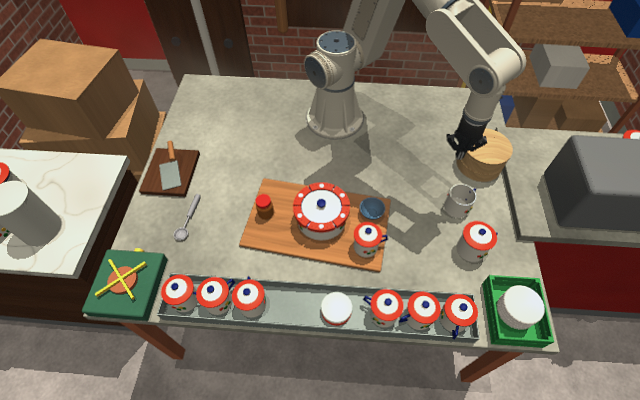

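View pics/f_z.png

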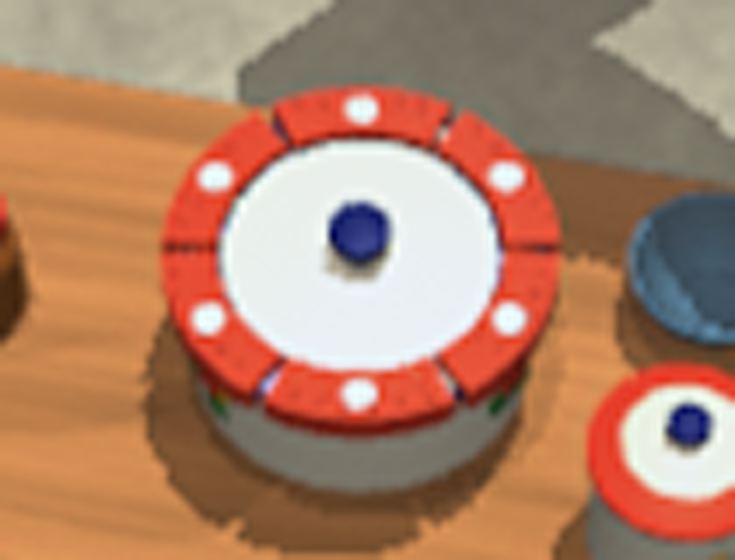

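All six dots, seen at about (321,185) to (321,226) in the scene view, have dropped about 8 mm, and the knob hasn't moved. The arm is well clear, so I'm handing in.

```bash
python3 - <<'E'
from workcell import hand_in,get_obs
print(get_obs()["wrist_force"],get_obs()["time_s"]);hand_in()
E
```

```text
[-0.12705151  0.10913709 -0.20446459] 44.7833
the job is handed in; nothing more can be done
```

All six lid sections are clicked shut, and I handed the job in at 44.8 s with the arm swung clear. I pressed each one with the closed fingertips; `hand_in()` gives no verdict, so this rests on the checks below.

- **Presses:** every section resisted with about 5–9 N, snapped after roughly 5 mm, and then met a firm stop. The highest force I read was about 23 N.
- **Sections shut:** triangulated from two cameras, the six dots sank from about 119 mm to about 111 mm, which is the full 8 mm travel.
- **Tub and bystanders:** the tub's knob is at the same pixels as before in both views. The mugs, jar, bowl and spoon look unmoved by eye in the scene picture; I did not measure them.
- **Arm:** the wrist force is near zero, so the robot is touching nothing.

**What disagreed:** the shut fingertips met the lid about 22 mm lower than the stated 17 mm tip offset predicts. My first pass therefore touched nothing, and the second stopped before the snap. After that I pressed by force feedback instead.

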